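# Lay the fume absorber on its back against the service stop

### The job

The fume absorber is due for a filter change: push it over onto its back on the grey service mat, so that its grille faces up, and only then slide it along the mat until its top is flush against the metal stop bar, roughly in the middle of the bar. Only push it, never lift it, leave the things around the mat alone, and end clear of it.

Things in the scene. Friction and masses are not known exactly. Their poses are not given: they have to be found in the camera images.
- absorber: small green fume absorber, loose box of about 0.32 kg standing on the mat: 46 mm deep (own x -21 to +25 mm), 100 wide (own y), 88 high (own z). Origin: centre of its underside. Own x points from the grille (front, 4 mm proud, turned roughly to -y, the robot's right) to the back (to the stop bar), own z to its top. Pushed low it slides; pushed near the top it tips, falling beyond 28 degrees
- absorber_center (a point): middle of the absorber's box (half-way up, across and deep). Once the absorber lies on its back it is 46 mm high and reaches 44 mm from this point to its top and 44 mm to its underside, along own z, which is then level; axes as the absorber's
- top_left (a point): on the absorber's top face, middle of its depth, at its own +y end (50 mm from the middle)
- top_right (a point): on the absorber's top face, middle of its depth, at its own -y end (50 mm from the middle)
- service_mat: grey service mat fixed to the bench, 260 mm (own x, from -135 to +125 mm) by 150 mm (own y), 10 mm thick. Origin on the bench under it. Own x points along the mat to the aluminium stop bar, which is fixed along its end on the robot's left; the bar is 130 mm long along own y, 16 mm thick and its top is 34 mm above the bench
- stop_face (a point): middle of the stop bar's near face, the one the absorber is to touch, 100 mm from the mat's origin along its own x; axes as the mat's, own x pointing into the bar
- reel: solder reel standing near the mat, 51 mm across, 38 mm high; origin at the centre of its underside; leave alone
- amber_roll: roll of amber tape lying near the mat, 78 mm across, 20 mm high; origin at the centre of its underside; leave alone
- blower: pink rubber air blower with a blue nozzle standing near the mat, 51 mm across, 108 mm high; origin at the centre of its underside; leave alone
- tin: open tin of screws near the mat, 45 mm across, 12 mm high; origin at the centre of its underside; leave alone. Beyond it, at y = -0.43, the fixed cork partition runs along the bench's right side, its top 490 mm above the bench
- driver_pen: black marker standing on end near the mat, 15 mm across, 127 mm high; origin at the centre of its underside; leave alone
There are look-alikes about, which are no part of the job. Several things have the shape of the absorber; the one meant has the colours described above.

How it is judged:
On the way, in this order (a step that is already met when the one before it is completed fails the run):
1. the absorber lies on its back on the mat, grille up (angle between absorber's own x axis and vertical above 2.97 rad and angular speed of absorber below 0.3 rad/s), for 0.2 s.
2. its top is flush against the stop bar (angle between absorber's own x axis and vertical above 2.97 rad and x of each of top_left, top_right in the frame of service_mat above 0.093 m), for 0.2 s.
At the end, for the whole second after the job is handed in: the absorber lies at rest on its back (own x within 10 degrees of straight down) on the mat, grille up, both ends of its top within 7 mm of the stop bar's near face, and its middle within 40 mm of the mat's middle line (the line square to the bar) (all of step 2 and y of absorber_center in the frame of service_mat between -0.04 and 0.04 m and z of absorber_center in the frame of service_mat below 0.045 m and linear speed of absorber below 0.02 m/s); the robot touches nothing.
It fails at once if the absorber is lifted off the mat (its middle more than 70 mm above the bench, or more than 64 mm while upright or 48 mm while on its back; tipping raises it to about 60 mm) (height (world z) of absorber_center above 0.07 m or (angle between absorber's own x axis and vertical above 2.97 rad and height (world z) of absorber_center above 0.048 m) or (angle between absorber's own x axis and vertical between 1.47 and 1.67 rad and height (world z) of absorber_center above 0.064 m)).
It fails at once if the reel, tape roll, blower, screw tin or marker is moved by more than 15 mm or tipped over (distance of any of reel, amber_roll, blower, tin, driver_pen from where it was at the start of the episode above 0.015 m or angle between any of reel, amber_roll, blower, tin, driver_pen's own z axis and vertical above 0.5 rad).
It also fails if it takes over 56 s, if anything falls off the work surface, if the arm or the gripper's body presses on something with over 40 N, if the wrist force passes 120 N, or if a joint passes its speed limit or range.

### The arm

A 7-joint arm with a two-finger parallel gripper is mounted at the origin on a cart in front of the work surface, level with it; the furniture and walls round the work are solid. World frame = base frame: x ahead of the robot, y to its left, z up, the work surface at z = 0. Lengths are in m, angles in rad, forces in N, time in s.
With the tool pointing down it reaches from about 0.425 to 0.875 m from the base axis. Payload 8.4 kg.
Tool frame: the origin (TCP) lies midway between the tips of the shut fingers; the grasp point (between the pads) lies 19 mm behind it; z points along the fingers, y is the line along which they close (so a half turn about z gives the same grasp; the last joint's range is limited). The gripper opens to 87 mm and grips with 3 to 60 N. Pads are 19 mm wide; open, the fingers measure 117 mm over their backs; the gripper's body (75 mm by 190 mm) begins 51 mm behind the grasp point.
Start: joints at [1.182, 0.333, 0.04, 1.465, -0.013, 1.343, -0.059], TCP at [0.186, -0.623, 0.223] pointing down, gripper open.
Joint ranges: [-2.58, 2.58], [-0.38, 2.09], [-1.3, 1.39], [0.25, 2.4], [-1.5, 4.64], [0.08, 2.09], [-2.65, 2.65]. Speed limits (rad/s): [2.22, 2.22, 2.79, 2.79, 3.14, 3.14, 3.14].

### API

Orientations are given as a unit quaternion [x, y, z, w].
In Python, from workcell import readout, viewer, workorder gives the robot as it stands.
- The arm moves only by the tool apply_moves, never from a script. Its argument "steps" is a list of rows, each a list of 7 numbers: the closure, from -1 (fully open) to 1 (shut), then the shift along the tool's x, y, z as a fraction of full scale, then the turn, a rotation vector about the tool's x, y, z as a fraction of full scale. A call has 1 to 5 rows; each row shifts and turns the commanded pose from where the row before left it, along the tool's axes as they then stand; what a row does not reach is not made up. Full scale, the value 1, is 25 mm for a shift and 0.08 rad for a turn. A row lasts 1/12 s, in which the tool goes at most 41.7 mm and 7.16 degrees, less where a joint would pass 70% of its speed; a pose out of reach is approached as far as the arm can. A call with a number of a shift or a turn outside -1 to 1 is refused whole. A call with a gripper value outside its range is refused whole. The fingers move at their own pace and stop on an object; the grip force is fixed at half the most. Time passes only in rows, so rows that do not move let the fingers close. It gives the time, the measured TCP pose, the force, the opening and the grip force at its end, in the units of the state.
- readout.read_state(): the state, without advancing time (a new reading comes with each control period).
- viewer.snapshot(name): name is "side" or "top" or "wrist"; returns the picture (400x640x3 uint8, red, green, blue); there is no depth.
- viewer.camera_model(name): a dict with "fovy" (degrees; the focal length in pixels is half the picture's height over the tangent of half this angle, whatever the lens; pixels are square), "cx", "cy" (the principal point, pixels), "R" (3x3) and "t" (3): a world point X has camera coordinates R X + t; the wrist camera has in their place "hand_eye" (4x4, takes a point from camera to tool coordinates, whose origin is the TCP and whose axes are the flange's). Camera axes: x right, y down, z forward; pixel columns grow to the right and rows downward; lengths in m; the calibration is good to about 2 mm. The wrist camera is an equidistant fisheye: a pixel r from the principal point sees the ray r / f radians off the axis. A picture is of the moment at which its call begins: read the wrist's pose just before it. camera_model takes no time and is no camera call.
- workorder.finish_job(): hands the job in; it is judged then, once.
The state is a dict: "time": time; "joint_pos": joint angles; "qvel": joint speeds; "effort": joint torques, N m; "eef_pos": TCP position; "eef_rot": TCP orientation; "contact_force": force on the tool from outside, world axes, zero at the start; "wrist_torque": the same for the moment, N m; "gripper_width": opening from 0.0 (shut) to 1.0 (fully open); "grasp_force": force on a finger pad.
Only numpy, scipy, OpenCV 4.12 (cv2) and the standard library are available. Lean on these libraries where they do the work, as an engineer would, in place of code of your own. Each camera call takes 0.05 s, during which the arm holds its last target. There are 200 camera calls.

## Working session

There is one attempt and no reset: what is moved stays moved. The work goes in short steps, Python scripts to look and compute and a tool call to move; the robot and the scene stay as the last step left them, time stands still between calls to the robot, and variables do not carry over. Pictures are saved under pics/ and viewed, at most 10 in all, crops included, and the job is handed in when it is done.

Besides the shell and the picture viewer there is one more tool, called after ">>>" as a command line: name --pt "numbers of a row" for each row, then --argument value for the rest. apply_moves: Moves the arm, as the interface text tells. Shift numbers are shares of 25 mm and turn numbers shares of 0.08 rad, none past 1 either way. Its arguments: {"type":"object","properties":{"steps":{"type":"array","items":{"type":"array","items":{"type":"number"}}}},"required":["steps"]}

```bash
mkdir -p pics; ls
python3 - <<'E'
from workcell import readout, viewer
import cv2
s=readout.read_state(); print({k:s[k] for k in("time","eef_pos","eef_rot","gripper_width","contact_force")})
for n in("side","top"):
    im=viewer.snapshot(n); cv2.imwrite(f"pics/{n}0.png",im[...,::-1]); print(viewer.camera_model(n))
E
```

```text
pics
{'time': 0.0, 'eef_pos': array([ 0.18557524, -0.62243091,  0.22164209]), 'eef_rot': array([ 9.89523347e-01,  1.44370540e-01, -1.66020742e-04, -8.15875637e-04]), 'gripper_width': 0.9985113363058359, 'contact_force': array([-0.24801319,  0.03448318, -0.73222758])}
{'fovy': 50.77352820860704, 'cx': 322.10868708362875, 'cy': 196.56735855868814, 'R': array([[ 0.86742578, -0.49725711, -0.01754658],
       [-0.41599165, -0.70541412, -0.57388315],
       [ 0.27298987,  0.50510027, -0.8187492 ]]), 't': array([-0.54306865,  0.22126872,  0.85772506])}
{'fovy': 46.457993988521075, 'cx': 318.4271664098802, 'cy': 197.8754050579539, 'R': array([[-3.84889170e-03, -9.99991615e-01, -1.39844384e-03],
       [-9.86660487e-01,  4.02516832e-03, -1.62741764e-01],
       [ 1.62746028e-01,  7.53413856e-04, -9.86667706e-01]]), 't': array([-0.08588911,  0.57300136,  1.1208649 ])}
```

View pics/top0.png

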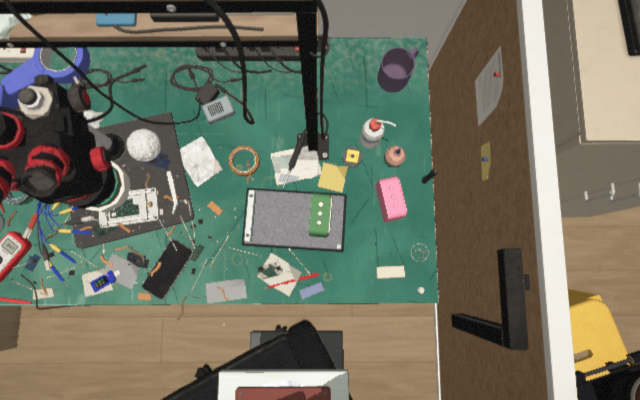

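View pics/side0.png

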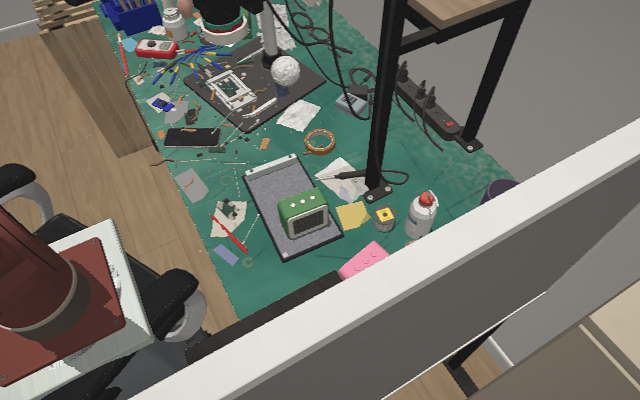

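```bash
cat > h.py <<'E'
import numpy as np, cv2
from workcell import readout, viewer
def cam(n):
    m=viewer.camera_model(n); return m,200/np.tan(np.radians(m["fovy"])/2)
def proj(n,X):
    m,f=cam(n); c=np.asarray(X)@m["R"].T+m["t"]; return np.c_[m["cx"]+f*c[:,0]/c[:,2], m["cy"]+f*c[:,1]/c[:,2]]
def plane(n,uv,z):
    m,f=cam(n); uv=np.atleast_2d(uv).astype(float)
    d=np.c_[(uv[:,0]-m["cx"])/f,(uv[:,1]-m["cy"])/f,np.ones(len(uv))]@m["R"]; o=-m["R"].T@m["t"]
    return o+d*((z-o[2])/d[:,2])[:,None]
E
python3 - <<'E'
from h import *
np.set_printoptions(precision=3,suppress=True)
P=[[0,0,0],[.186,-.623,.223],[.45,-.43,0],[.45,-.43,.49],[.2,-.43,.49],[0.6,0,0]]
for n in("top","side"): print(n,proj(n,P).round(0).tolist())
print(plane("top",[[249,190],[346,193],[344,250],[243,245],[428,176],[395,155],[392,198],[420,252],[352,156],[243,160]],0.01))
print(plane("top",[[0,304],[436,304],[320,38]],0))
a=cv2.imread("pics/top0.png")[130:280,225:445]; b=cv2.imread("pics/side0.png")[140:290,190:450]
cv2.imwrite("pics/c0.png",np.vstack([cv2.resize(a,(660,300),interpolation=cv2.INTER_CUBIC)*1,cv2.resize(b,(660,300))]) if 0 else np.vstack([cv2.resize(a[:, :],(440,300),interpolation=2),cv2.resize(b[:,:220],(440,300),interpolation=2)]))
E
```

```text
top [[283.0, 436.0], [587.0, 373.0], [452.0, 248.0], [543.0, 229.0], [557.0, 403.0], [285.0, 191.0]]
side [[55.0, 305.0], [244.0, 663.0], [356.0, 383.0], [383.0, 262.0], [86.0, 426.0], [313.0, 185.0]]
[[ 0.6    0.092  0.01 ]
 [ 0.591 -0.16   0.01 ]
 [ 0.444 -0.153  0.01 ]
 [ 0.458  0.104  0.01 ]
 [ 0.635 -0.374  0.01 ]
 [ 0.692 -0.29   0.01 ]
 [ 0.578 -0.278  0.01 ]
 [ 0.439 -0.345  0.01 ]
 [ 0.69  -0.177  0.01 ]
 [ 0.68   0.109  0.01 ]]
[[ 0.313  0.714  0.   ]
 [ 0.309 -0.383  0.   ]
 [ 1.028 -0.094  0.   ]]
```

View pics/c0.png

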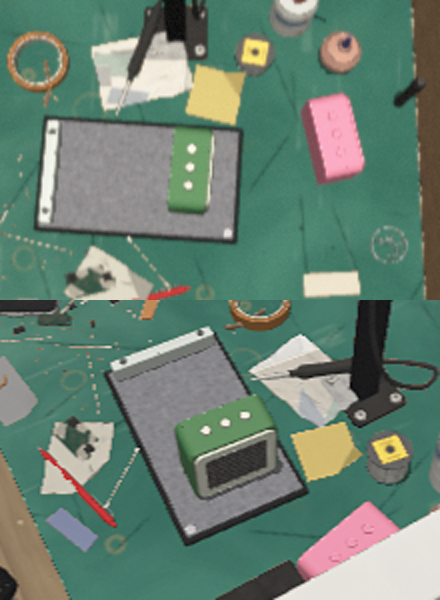

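The green box (top 320,214; side 302,213) matches the description. The pink one (top 392,198; side 365,262) is only a look-alike, so I choose green, and the crop shows its white-framed grille on the right side. Also visible are the reel (352,156), blower (395,155), marker (428,176), tin (420,252), and a black post at (315,145). The black L at (505,300) is unidentified, so I'll measure it together with the mat and absorber.

Run:
```python
from h import *
np.set_printoptions(precision=3,suppress=True)
def tri(a,b):
    A=[];y=[]
    for n,uv in(("top",a),("side",b)):
        m,f=cam(n); u,v=(uv[0]-m["cx"])/f,(uv[1]-m["cy"])/f; R,t=m["R"],m["t"]
        A+= [R[0]-u*R[2],R[1]-v*R[2]]; y+=[u*t[2]-t[0],v*t[2]-t[1]]
    X,r,_,_=np.linalg.lstsq(np.array(A),np.array(y),rcond=None); return X,r
print("L",tri((523,250),(341,274)),tri((500,250),(341,274)))
T=cv2.imread("pics/top0.png");S=cv2.imread("pics/side0.png")
for n,I,roi in(("top",T,(300,185,350,245)),("side",S,(270,180,335,245))):
    h=cv2.cvtColor(I,cv2.COLOR_BGR2HSV); x0,y0,x1,y1=roi
    m=np.zeros(h.shape[:2],np.uint8); m[y0:y1,x0:x1]=cv2.inRange(h,(45,70,40),(70,255,255))[y0:y1,x0:x1]
    cs=max(cv2.findContours(m,0,2)[0],key=cv2.contourArea); print(n,cv2.minAreaRect(cs),cv2.approxPolyDP(cs,3,True)[:,0].tolist(),h[214,312 if n=='top' else 0])
    # mat incl. dark border (dark/grey low-saturation)
    g=cv2.inRange(h,(0,0,0),(180,60,255))
    cv2.imwrite(f"pics/m_{n}.png",g)
h=cv2.cvtColor(T,cv2.COLOR_BGR2HSV)
for r in(200,215,230,243): print(r,h[r,238:256].tolist(),h[r,300:350].tolist()) if r==230 else 0
a=cv2.resize(T[180:260,235:355],(780,520),interpolation=2); b=cv2.resize(T[230:400,430:640],None,fx=2,fy=2)
cv2.imwrite("pics/c1.png",a); cv2.imwrite("pics/c2.png",b)
```

```text
L (array([ 0.42 , -0.41 ,  0.461]), array([0.])) (array([ 0.427, -0.393,  0.417]), array([0.]))
top ((319.4118347167969, 214.0874481201172), (18.34520149230957, 42.94015884399414), 4.635463714599609) [[313, 193], [309, 233], [324, 236], [330, 196]] [ 58  82 158]
side ((302.60003662109375, 209.70001220703125), (35.7770881652832, 50.535133361816406), 63.43495178222656) [[318, 187], [278, 203], [288, 237], [288, 217], [327, 204]] [  4 121 112]
230 [[73, 66, 123], [79, 90, 130], [79, 104, 130], [78, 106, 130], [79, 107, 117], [76, 50, 66], [30, 14, 113], [36, 11, 230], [39, 7, 242], [34, 7, 243], [38, 8, 246], [38, 8, 244], [39, 17, 205], [39, 15, 120], [15, 10, 104], [0, 4, 137], [10, 5, 144], [168, 9, 143]] [[160, 5, 141], [150, 5, 142], [165, 4, 142], [165, 4, 140], [170, 5, 142], [0, 7, 144], [165, 4, 141], [15, 4, 142], [56, 16, 130], [57, 78, 151], [58, 81, 154], [58, 83, 154], [56, 83, 154], [57, 84, 152], [58, 84, 154], [59, 83, 154], [57, 84, 154], [58, 81, 157], [56, 81, 158], [58, 83, 156], [58, 83, 157], [58, 84, 154], [58, 84, 158], [58, 83, 156], [59, 81, 157], [57, 83, 157], [58, 81, 158], [54, 68, 157], [37, 32, 183], [34, 26, 203], [18, 8, 152], [150, 3, 148], [150, 4, 143], [150, 4, 145], [150, 3, 147], [15, 4, 145], [10, 5, 143], [170, 5, 146], [0, 5, 155], [15, 3, 147], [8, 7, 146], [0, 4, 134], [0, 3, 93], [60, 10, 50], [77, 97, 66], [79, 115, 118], [80, 115, 124], [80, 116, 125], [80, 118, 125], [79, 115, 124]]
```

View pics/c1.png

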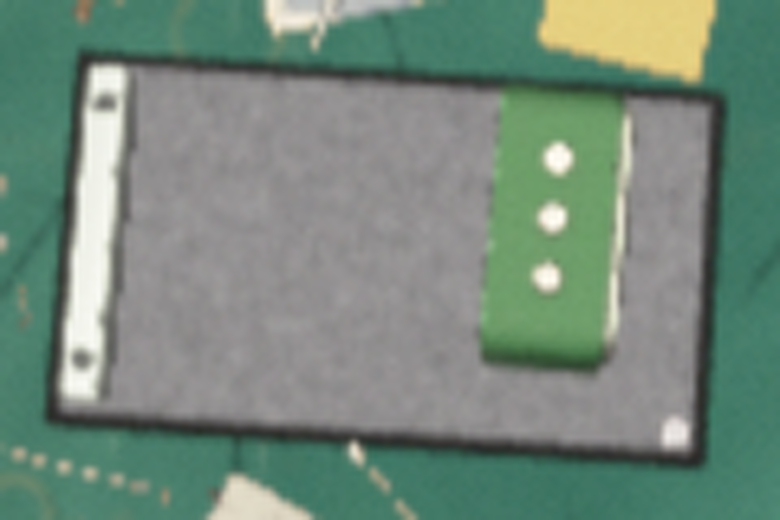

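View pics/c2.png

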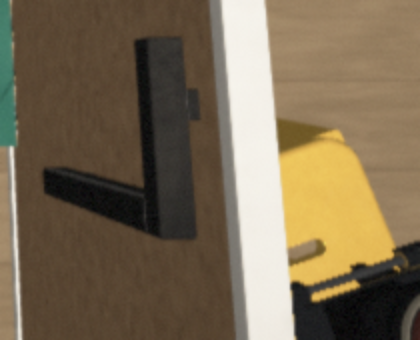

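Run:
```python
from h import *
np.set_printoptions(precision=4,suppress=True)
px=lambda L:np.array(L)/6.5+[235-.5+.5/6.5,180-.5+.5/6.5]
M=plane("top",px([[82,55],[722,95],[702,462],[50,420]]),.01)[:,:2]
B=plane("top",px([[128,68],[103,400]]),.034)[:,:2]
A=plane("top",px([[503,92],[622,95],[607,347],[482,345]]),.098)[:,:2]
ex=(M[0]-M[1]+M[3]-M[2]);L=np.linalg.norm(ex)/2;ex/=np.linalg.norm(ex);ey=np.array([-ex[1],ex[0]])
o=M.mean(0)+ex*.005
loc=lambda P:np.c_[(P-o)@ex,(P-o)@ey]
print("yaw ex deg",np.degrees(np.arctan2(ex[1],ex[0])),"o",o,L)
print("mat",loc(M));print("bar",loc(B));print("abs",loc(A),A,A.mean(0))
```

```text
yaw ex deg 86.12002625721226 o [ 0.5244 -0.0212] 0.2557924620025933
mat [[ 0.1231 -0.0728]
 [-0.1328 -0.0729]
 [-0.133   0.0729]
 [ 0.1227  0.0728]]
bar [[ 0.1006 -0.0646]
 [ 0.099   0.0652]]
abs [[-0.048  -0.0533]
 [-0.0919 -0.055 ]
 [-0.092   0.0382]
 [-0.0466  0.0404]] [[ 0.5744 -0.0727]
 [ 0.5731 -0.1166]
 [ 0.48   -0.1104]
 [ 0.4809 -0.0649]] [ 0.5271 -0.0912]
```

Run:
```python
import numpy as np
y=np.arctan2(2*.98952*.14437,.98952**2-.14437**2); d=np.arctan2(-.1563+.6224,.5212-.1856)
print(y,d)
for i in range(24):
    e=d-(y+.64*.08*i) ; print([-1,round(.957*np.cos(e),2),round(-.957*np.sin(e),2),0,0,0,-.64])
```

```text
0.2897536362461491 0.946761970104305
[-1, np.float64(0.76), np.float64(-0.58), 0, 0, 0, -0.64]
[-1, np.float64(0.79), np.float64(-0.54), 0, 0, 0, -0.64]
[-1, np.float64(0.81), np.float64(-0.5), 0, 0, 0, -0.64]
[-1, np.float64(0.84), np.float64(-0.46), 0, 0, 0, -0.64]
[-1, np.float64(0.86), np.float64(-0.42), 0, 0, 0, -0.64]
[-1, np.float64(0.88), np.float64(-0.37), 0, 0, 0, -0.64]
[-1, np.float64(0.9), np.float64(-0.33), 0, 0, 0, -0.64]
[-1, np.float64(0.91), np.float64(-0.28), 0, 0, 0, -0.64]
[-1, np.float64(0.93), np.float64(-0.23), 0, 0, 0, -0.64]
[-1, np.float64(0.94), np.float64(-0.19), 0, 0, 0, -0.64]
[-1, np.float64(0.95), np.float64(-0.14), 0, 0, 0, -0.64]
[-1, np.float64(0.95), np.float64(-0.09), 0, 0, 0, -0.64]
[-1, np.float64(0.96), np.float64(-0.04), 0, 0, 0, -0.64]
[-1, np.float64(0.96), np.float64(0.01), 0, 0, 0, -0.64]
[-1, np.float64(0.96), np.float64(0.06), 0, 0, 0, -0.64]
[-1, np.float64(0.95), np.float64(0.11), 0, 0, 0, -0.64]
[-1, np.float64(0.94), np.float64(0.15), 0, 0, 0, -0.64]
[-1, np.float64(0.94), np.float64(0.2), 0, 0, 0, -0.64]
[-1, np.float64(0.92), np.float64(0.25), 0, 0, 0, -0.64]
[-1, np.float64(0.91), np.float64(0.3), 0, 0, 0, -0.64]
[-1, np.float64(0.89), np.float64(0.34), 0, 0, 0, -0.64]
[-1, np.float64(0.87), np.float64(0.39), 0, 0, 0, -0.64]
[-1, np.float64(0.85), np.float64(0.43), 0, 0, 0, -0.64]
[-1, np.float64(0.83), np.float64(0.48), 0, 0, 0, -0.64]
```

>>> apply_moves --pt "-1 0 0 -1 0 0 0" --pt "-1 0 0 -1 0 0 0" --pt "-1 0 0 -1 0 0 0" --pt "-1 0 0 -1 0 0 0" --pt "-1 0 0 -1 0 0 0"

```text
time: 0.52
eef_pos: [0.1856, -0.6226, 0.3483]
eef_rot: [0.99, 0.144, -0.0, -0.0]
contact_force: [0.4, -0.1, -0.5]
gripper_width: 1.0
grasp_force: 0.0
```

>>> apply_moves --pt "-1 0 0 -1 0 0 0" --pt "-1 0 0 -1 0 0 0" --pt "-1 0 0 -1 0 0 0" --pt "-1 0 0 -1 0 0 0" --pt "-1 0 0 -1 0 0 0"

```text
time: 0.93
eef_pos: [0.1856, -0.6226, 0.4734]
eef_rot: [0.99, 0.144, -0.0, -0.0]
contact_force: [0.6, -0.7, 0.8]
gripper_width: 1.0
grasp_force: 0.0
```

>>> apply_moves --pt "-1 0 0 -1 0 0 0" --pt "-1 0 0 -1 0 0 0" --pt "-1 0 0 -1 0 0 0" --pt "-1 0 0 -1 0 0 0" --pt "-1 0 0 0 0 0 0"

```text
time: 1.35
eef_pos: [0.1829, -0.6224, 0.5662]
eef_rot: [0.99, 0.142, 0.0, 0.004]
contact_force: [-1.5, 1.0, 0.5]
gripper_width: 1.002
grasp_force: 0.0
```

>>> apply_moves --pt "0 0.76 -0.58 0 0 0 -0.64" --pt "0 0.79 -0.54 0 0 0 -0.64" --pt "0 0.81 -0.5 0 0 0 -0.64" --pt "0 0.84 -0.46 0 0 0 -0.64" --pt "0 0.86 -0.42 0 0 0 -0.64"

```text
time: 1.77
eef_pos: [0.2557, -0.5239, 0.5618]
eef_rot: [0.963, 0.27, 0.0, 0.001]
contact_force: [-0.1, -0.1, 0.5]
gripper_width: 0.703
grasp_force: 0.0
```

>>> apply_moves --pt "0 0.88 -0.37 0 0 0 -0.64" --pt "0 0.9 -0.33 0 0 0 -0.64" --pt "0 0.91 -0.28 0 0 0 -0.64" --pt "0 0.93 -0.23 0 0 0 -0.64" --pt "0 0.94 -0.19 0 0 0 -0.64"

```text
time: 2.18
eef_pos: [0.3257, -0.4268, 0.5618]
eef_rot: [0.92, 0.391, -0.0, 0.001]
contact_force: [0.7, 0.9, 0.0]
gripper_width: 0.502
grasp_force: 0.0
```

>>> apply_moves --pt "0 0.95 -0.14 0 0 0 -0.64" --pt "0 0.95 -0.09 0 0 0 -0.64" --pt "0 0.96 -0.04 0 0 0 -0.64" --pt "0 0.96 0.01 0 0 0 -0.64" --pt "0 0.96 0.06 0 0 0 -0.64"

```text
time: 2.6
eef_pos: [0.3958, -0.3296, 0.5617]
eef_rot: [0.863, 0.505, -0.001, 0.002]
contact_force: [0.3, 0.1, -0.5]
gripper_width: 0.5
grasp_force: 0.0
```

>>> apply_moves --pt "0 0.95 0.11 0 0 0 -0.64" --pt "0 0.94 0.15 0 0 0 -0.64" --pt "0 0.94 0.2 0 0 0 -0.64" --pt "0 0.92 0.25 0 0 0 -0.64" --pt "0 0.91 0.3 0 0 0 -0.64"

```text
time: 3.02
eef_pos: [0.4657, -0.2327, 0.5616]
eef_rot: [0.791, 0.611, -0.001, 0.002]
contact_force: [0.4, -0.9, -0.5]
gripper_width: 0.501
grasp_force: 0.0
```

>>> apply_moves --pt "0 0.89 0.34 0 0 0 -0.64" --pt "0 0.87 0.39 0 0 0 -0.64" --pt "0 0.85 0.43 0 0 0 -0.64" --pt "0 0.83 0.48 0 0 0 -0.3" --pt "0 0 0 0 0 0 0"

```text
time: 3.43
eef_pos: [0.5232, -0.152, 0.5604]
eef_rot: [0.732, 0.681, -0.0, 0.001]
contact_force: [1.0, 0.3, -0.5]
gripper_width: 0.504
grasp_force: 0.0
```

```bash
cat >> h.py <<'E'
from scipy.spatial.transform import Rotation
EX=np.array([.0677,.9977]);EY=np.array([-.9977,.0677]);O=np.array([.5244,-.0212])
def st():
    s=readout.read_state(); p=s["eef_pos"]; R=Rotation.from_quat(s["eef_rot"]).as_matrix()
    print("t",round(s["time"],2),"p",p.round(4),"mat",((p[:2]-O)@EX).round(4),((p[:2]-O)@EY).round(4),"yaw",np.degrees(np.arctan2(R[1,0],R[0,0])).round(2),"zdir",R[:,2].round(3),"F",s["contact_force"].round(1),"w",round(s["gripper_width"],2))
    return R,p
def goal(mx,my,z):
    R,p=st(); g=np.r_[O+mx*EX+my*EY,z]; print("shift tool (x25mm)",((R.T@(g-p))/.025).round(2))
E
python3 -c "
from h import *
goal(-.135,-.006,.3)"
```

```text
t 3.43 p [ 0.5232 -0.152   0.5604] mat -0.1305 -0.0077 yaw 85.88 zdir [ 0.    -0.001 -1.   ] F [ 1.   0.3 -0.5] w 0.5
shift tool (x25mm) [-0.16 -0.07 10.42]
```

>>> apply_moves --pt "0 -0.3 -0.07 1 0 0 0" --pt "0 0 0 1 0 0 0" --pt "0 0 0 1 0 0 0" --pt "0 0 0 1 0 0 0" --pt "0 0 0 1 0 0 0"

```text
time: 3.85
eef_pos: [0.5184, -0.1643, 0.4352]
eef_rot: [0.735, 0.678, -0.001, 0.002]
contact_force: [-0.0, 0.2, 0.4]
gripper_width: 0.501
grasp_force: 0.0
```

>>> apply_moves --pt "0 0 0 1 0 0 0" --pt "0 0 0 1 0 0 0" --pt "0 0 0 1 0 0 0" --pt "0 0 0 1 0 0 0" --pt "0 0 0 1 0 0 0"

```text
time: 4.27
eef_pos: [0.5184, -0.1646, 0.3102]
eef_rot: [0.735, 0.678, -0.001, 0.002]
contact_force: [0.3, -0.0, 0.3]
gripper_width: 0.503
grasp_force: 0.0
```

>>> apply_moves --pt "0 0 0 1 0 0 0" --pt "0 0 0 1 0 0 0" --pt "0 0 0 1 0 0 0" --pt "0 0 0 1 0 0 0" --pt "0 0 0 1 0 0 0"

```text
time: 4.68
eef_pos: [0.5185, -0.1649, 0.1854]
eef_rot: [0.735, 0.678, -0.001, 0.002]
contact_force: [1.4, -0.0, 0.6]
gripper_width: 0.501
grasp_force: 0.0
```

>>> apply_moves --pt "0 0 0 1 0 0 0" --pt "0 0 0 1 0 0 0" --pt "0 0 0 1 0 0 0" --pt "0 0 0 0.1 0 0 0" --pt "0 0 0 0 0 0 0"

```text
time: 5.1
eef_pos: [0.518, -0.1649, 0.1084]
eef_rot: [0.735, 0.678, -0.001, 0.0]
contact_force: [0.0, 0.2, -0.2]
gripper_width: 0.494
grasp_force: 0.0
```

Run:
```python
from h import *
goal(-.1100,-.006,.082)
a=viewer.snapshot("top")[150:290,230:450,::-1]; b=viewer.snapshot("side")[140:290,230:430,::-1]
cv2.imwrite("pics/d0.png",np.hstack([cv2.resize(a,(440,280),interpolation=2),cv2.resize(b,(360,280),interpolation=2)]))
```

```text
t 5.1 p [ 0.518  -0.1649  0.1084] mat -0.1438 -0.0034 yaw 85.43 zdir [-0.002 -0.002 -1.   ] F [ 0.   0.2 -0.2] w 0.49
shift tool (x25mm) [1.36 0.09 1.05]
```

View pics/d0.png

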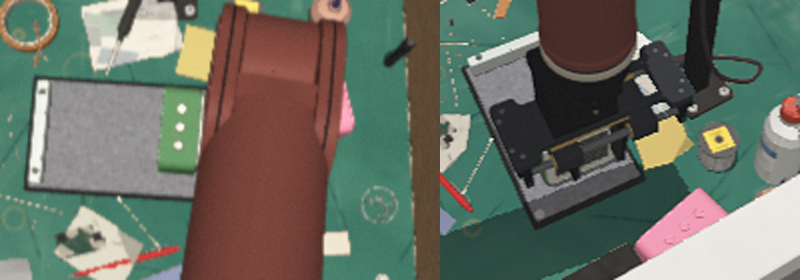

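The absorber still stands at top px (180,130) in the crop. The gripper is behind its grille side and clear of the neighbours. Lowering to tip height and pushing gently.

>>> apply_moves --pt "0 0.3 0.05 0.6 0 0 -0.15" --pt "0 0.4 0 0.45 0 0 0" --pt "0 0.4 0 0 0 0 0" --pt "0 0.3 0 0 0 0 0" --pt "0 0.3 0 0 0 0 0"

```text
time: 5.62
eef_pos: [0.5245, -0.1222, 0.0845]
eef_rot: [0.731, 0.683, 0.0, 0.002]
contact_force: [0.4, -2.2, 1.3]
gripper_width: 0.501
grasp_force: 0.6
```

>>> apply_moves --pt "0 0.3 0 0 0 0 0" --pt "0 0.3 0 0 0 0 0" --pt "0 0.3 0 0 0 0 0" --pt "0 0 0 0 0 0 0"

```text
time: 5.95
eef_pos: [0.5259, -0.0987, 0.0838]
eef_rot: [0.73, 0.683, 0.0, 0.002]
contact_force: [0.1, 0.5, -0.9]
gripper_width: 0.498
grasp_force: 0.0
```

```bash
cat > g.py <<'E'
from h import *
import sys
goal(-.06,-.006,.082)
I=viewer.snapshot("top")[...,::-1]
h=cv2.cvtColor(np.ascontiguousarray(I),cv2.COLOR_BGR2HSV); m=np.zeros(h.shape[:2],np.uint8); m[185:252,250:350]=cv2.inRange(h,(45,70,40),(70,255,255))[185:252,250:350]
cs=max(cv2.findContours(m,0,2)[0],key=cv2.contourArea); print("green bbox",cv2.boundingRect(cs),cv2.approxPolyDP(cs,3,True)[:,0].tolist())
E
python3 g.py
```

```text
t 5.95 p [ 0.5259 -0.0987  0.0838] mat -0.0772 -0.0067 yaw 86.18 zdir [ 0.003 -0.002 -1.   ] F [ 0.1  0.5 -0.9] w 0.5
shift tool (x25mm) [ 0.69 -0.03  0.07]
green bbox (277, 187, 1, 1) [[277, 187]]
```

Run:
```python
from h import *
a=viewer.snapshot("top")[150:290,230:450,::-1]; b=viewer.snapshot("side")[140:290,230:430,::-1]
cv2.imwrite("pics/d1.png",np.hstack([cv2.resize(a,(440,280),interpolation=2),cv2.resize(b,(360,280),interpolation=2)]))
```

```text
(no output)
```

View pics/d1.png

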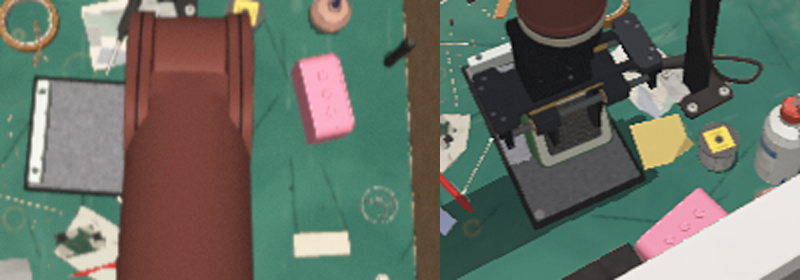

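The absorber is leaning back (grille at side crop 580,130) but hasn't fallen yet, so I keep pushing.

>>> apply_moves --pt "0 0.25 0 0 0 0 0" --pt "0 0.25 0 0 0 0 0" --pt "0 0.25 0 0 0 0 0" --pt "0 0.25 0 0 0 0 0" --pt "0 0 0 0 0 0 0"

```text
time: 6.52
eef_pos: [0.5274, -0.0739, 0.0834]
eef_rot: [0.73, 0.683, -0.0, 0.002]
contact_force: [-0.7, -0.0, -0.5]
gripper_width: 0.502
grasp_force: 0.0
```

>>> apply_moves --pt "0 0 0 0 0 0 0" --pt "0 0 0 0 0 0 0"

```text
time: 6.68
eef_pos: [0.5273, -0.076, 0.0834]
eef_rot: [0.731, 0.682, -0.0, 0.002]
contact_force: [-0.1, -0.3, -0.8]
gripper_width: 0.502
grasp_force: 0.0
```

Run:
```python
from h import *
st()
a=viewer.snapshot("top")[150:290,230:450,::-1]; b=viewer.snapshot("side")[140:290,230:430,::-1]
cv2.imwrite("pics/d2.png",np.hstack([cv2.resize(a,(440,280),interpolation=2),cv2.resize(b,(360,280),interpolation=2)]))
```

```text
t 6.68 p [ 0.5273 -0.076   0.0834] mat -0.0545 -0.0066 yaw 86.07 zdir [ 0.002 -0.003 -1.   ] F [-0.1 -0.3 -0.8] w 0.5
```

View pics/d2.png

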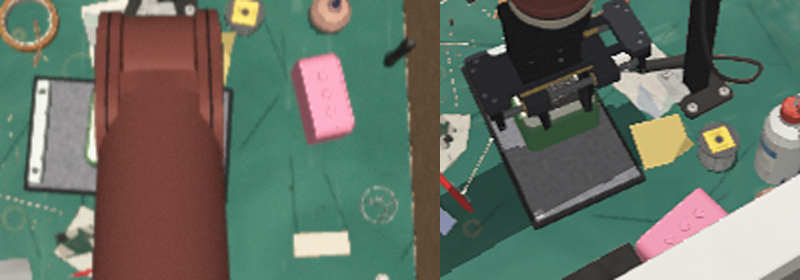

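The absorber lies on its back: its green underside faces the robot's right at side crop (560,125), with the grille up under the fingers. I'll retreat, measure, then lower.

>>> apply_moves --pt "0 -0.8 0 0 0 0 0" --pt "0 -0.9 0 0 0 0 0" --pt "0 -0.9 0 0 0 0 0" --pt "0 -0.8 0 0 0 0 0" --pt "0 0 0 0 0 0 0"

```text
time: 7.2
eef_pos: [0.5205, -0.166, 0.0836]
eef_rot: [0.733, 0.68, -0.001, 0.002]
contact_force: [0.5, -0.6, 0.1]
gripper_width: 0.502
grasp_force: 0.0
```

Run:
```python
from h import *
np.set_printoptions(precision=4,suppress=True)
goal(-.12,-.006,.032)
I=np.ascontiguousarray(viewer.snapshot("top")[...,::-1]); cv2.imwrite("pics/t3.png",I)
c=cv2.resize(I[180:260,235:355],(780,520),interpolation=2); cv2.imwrite("pics/c3.png",c)
```

```text
t 7.2 p [ 0.5205 -0.166   0.0836] mat -0.1447 -0.0059 yaw 85.73 zdir [ 0.002 -0.005 -1.   ] F [ 0.5 -0.6  0.1] w 0.5
shift tool (x25mm) [ 1.   -0.01  2.06]
```

View pics/c3.png

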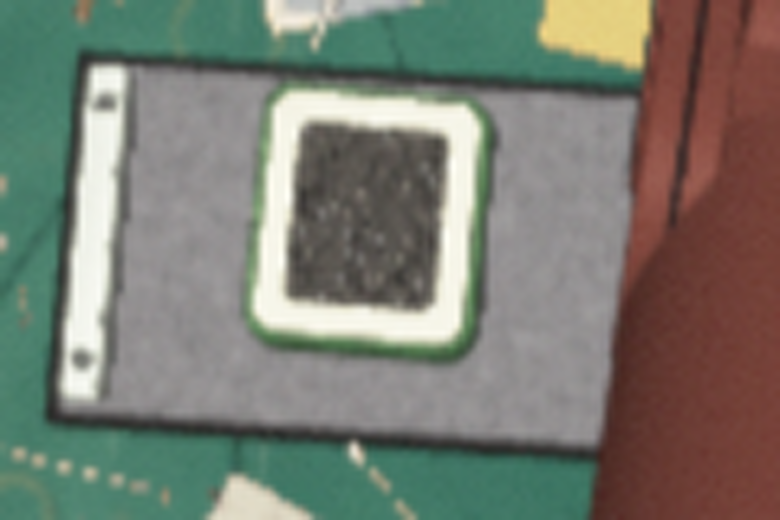

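The absorber lies grille up, squarely aligned: its top edge is at crop (258,210), its underside at (484,225), and the bar face at (118,230). Working out the slide.

Run:
```python
from h import *
P=plane("top",np.array([[270,100],[247,320],[492,120],[473,340],[370,88],[360,345]])/6.5+[234.6,179.6],.05)[:,:2]
print(np.c_[(P-O)@EX,(P-O)@EY].round(4))
```

```text
[[ 0.0425 -0.0527]
 [ 0.0445  0.0325]
 [-0.0433 -0.0504]
 [-0.0418  0.0346]
 [ 0.0044 -0.0599]
 [ 0.0009  0.0392]]
```

>>> apply_moves --pt "0 0 0 1 0 0 -0.08" --pt "0 0 0 1 0 0 0" --pt "0 0.4 -0.1 0.06 0 0 0" --pt "0 0.4 -0.05 0 0 0 0" --pt "0 0 0 0 0 0 0"

```text
time: 7.67
eef_pos: [0.5195, -0.1369, 0.033]
eef_rot: [0.728, 0.686, 0.0, 0.001]
contact_force: [-0.1, 0.2, -0.1]
gripper_width: 0.501
grasp_force: 0.0
```

```bash
python3 -c "
from h import *
goal(0,-.008,.032)"
```

```text
t 7.67 p [ 0.5195 -0.1369  0.033 ] mat -0.1158 -0.003 yaw 86.64 zdir [ 0.002 -0.002 -1.   ] F [-0.1  0.2 -0.1] w 0.5
shift tool (x25mm) [4.63 0.24 0.03]
```

>>> apply_moves --pt "0 0.6 0.28 0 0 0 0.08" --pt "0 0.6 0 0 0 0 0" --pt "0 0.6 0 0 0 0 0" --pt "0 0.3 0 0 0 0 0" --pt "0 0.25 0 0 0 0 0"

```text
time: 8.08
eef_pos: [0.5309, -0.0811, 0.0334]
eef_rot: [0.73, 0.683, 0.0, 0.003]
contact_force: [-0.2, -0.6, 0.4]
gripper_width: 0.499
grasp_force: 0.0
```

>>> apply_moves --pt "0 0.25 0 0 0 0 0" --pt "0 0.25 0 0 0 0 0" --pt "0 0.25 0 0 0 0 0" --pt "0 0.25 0 0 0 0 0" --pt "0 0.25 0 0 0 0 0"

```text
time: 8.5
eef_pos: [0.5322, -0.0514, 0.032]
eef_rot: [0.731, 0.682, -0.0, 0.002]
contact_force: [0.0, -2.1, 3.1]
gripper_width: 0.5
grasp_force: 1.2
```

```bash
python3 -c "
from h import *
goal(0.0025,-.01,.032)"
```

```text
t 8.5 p [ 0.5322 -0.0514  0.032 ] mat -0.0296 -0.0098 yaw 86.02 zdir [ 0.002 -0.003 -1.   ] F [ 0.  -2.1  3.1] w 0.5
shift tool (x25mm) [ 1.28  0.01 -0.01]
```

>>> apply_moves --pt "0 0.25 0 0 0 0 0" --pt "0 0.25 0 0 0 0 0" --pt "0 0.25 0 0 0 0 0" --pt "0 0.2 0 0 0 0 0" --pt "0 0.1 0 0 0 0 0"

```text
time: 8.92
eef_pos: [0.534, -0.024, 0.0318]
eef_rot: [0.731, 0.683, -0.0, 0.002]
contact_force: [-0.4, -2.5, 1.5]
gripper_width: 0.5
grasp_force: 1.3
```

>>> apply_moves --pt "0 0.15 0 0 0 0 0" --pt "0 0.08 0 0 0 0 0" --pt "0 0 0 0 0 0 0"

```text
time: 9.17
eef_pos: [0.5341, -0.0208, 0.0317]
eef_rot: [0.731, 0.682, -0.001, 0.002]
contact_force: [-1.1, -6.7, 2.1]
gripper_width: 0.5
grasp_force: 3.3
```

```bash
python3 -c "
from h import *
goal(0.0025,-.01,.032)"
```

```text
t 9.17 p [ 0.5341 -0.0208  0.0317] mat 0.0011 -0.0097 yaw 86.01 zdir [ 0.002 -0.005 -1.   ] F [-1.1 -6.7  2.1] w 0.5
shift tool (x25mm) [ 0.06  0.01 -0.01]
```

>>> apply_moves --pt "0 0.1 0 0 0 0 0" --pt "0 0.05 0 0 0 0 0" --pt "0 0 0 0 0 0 0" --pt "0 0 0 0 0 0 0" --pt "0 0 0 0 0 0 0"

```text
time: 9.58
eef_pos: [0.5341, -0.0207, 0.0318]
eef_rot: [0.732, 0.681, -0.002, 0.003]
contact_force: [-2.2, -17.1, 5.2]
gripper_width: 0.499
grasp_force: 8.7
```

>>> apply_moves --pt "0 -0.15 0 0 0 0 0" --pt "0 -0.4 0 0 0 0 0" --pt "0 -1 0 0 0 0 0" --pt "0 -1 0 0 0 0 0" --pt "0 -1 0 0 0 0 0"

```text
time: 10.0
eef_pos: [0.5283, -0.1046, 0.0319]
eef_rot: [0.73, 0.683, -0.0, 0.002]
contact_force: [0.0, -0.7, -0.8]
gripper_width: 0.499
grasp_force: 0.0
```

>>> apply_moves --pt "0 -1 0 -0.8 0 0 0" --pt "0 -1 0 -0.8 0 0 0" --pt "0 0 0 -0.8 0 0 0" --pt "0 0 0 0 0 0 0"

```text
time: 10.33
eef_pos: [0.5268, -0.156, 0.0958]
eef_rot: [0.732, 0.681, 0.001, 0.004]
contact_force: [1.4, 0.5, 0.8]
gripper_width: 0.5
grasp_force: 0.0
```

Run:
```python
from h import *
st()
I=np.ascontiguousarray(viewer.snapshot("top")[...,::-1])
cv2.imwrite("pics/c4.png",cv2.resize(I[180:260,235:355],(780,520),interpolation=2))
```

```text
t 10.33 p [ 0.5268 -0.156   0.0958] mat -0.1343 -0.0115 yaw 85.9 zdir [ 0.007 -0.004 -1.   ] F [1.4 0.5 0.8] w 0.5
```

View pics/c4.png

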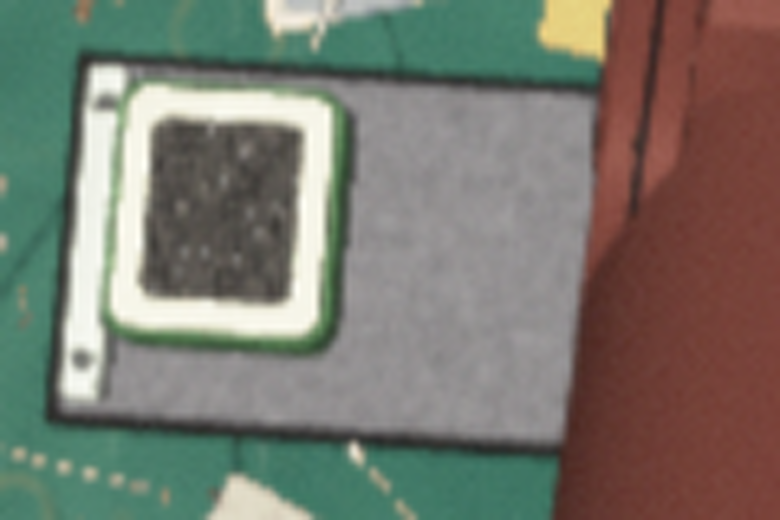

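The absorber lies grille up with its top edge (crop 115,210) flush along the bar, and its middle about 12 mm off the mat's middle line. The arm is clear, so I'm handing the job in.

```bash
python3 -c "
from workcell import workorder
print(workorder.finish_job())"
```

```text
the job is handed in; nothing more can be done
None
```

I handed the job in: the absorber was tipped onto its back, grille up, then slid flush against the stop bar about 12 mm off its middle. The last picture shows the arm clear of it, and the hand-in returned no verdict.

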